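# Tip out the chocolate hopper

### The job

On the pastry counter, tip the copper-coloured hopper over past its balance point so that both gold chocolates drop into the white tray in front of it, then ease the empty hopper back until it stands upright on its rest. Swing it gently both ways, never flinging or slamming it, and leave the white hopper upright.

Things in the scene. Friction and masses are not known exactly. Their poses are not given: they have to be found in the camera images.
- copper_hopper: Copper tub, brass bar handle, hinged on a fixed stand. Origin mid-hinge, 125 mm above counter. Upright: z up, x level = the way it tips; tips about +y to a stop at 1.75 rad. Bar: 12 mm round along y, axis at x -105, z +92 mm (turns with the tub), free for y +-43 mm, no more within 35 mm. About 2 N at the bar starts it; beyond balance, near 0.7 rad, it falls over by itself, damped (about 1 rad/s), and stays.
- white_hopper: Bystander: same hopper in white, black bar, two dark chocolates, own stand and tray; leave it upright. Origin and axes as the copper one. Both tubs, own frame: 110 mm wide, floor x -65 to 0 mm, back wall 55 mm high, front wall slopes 45 deg out from the hinge to a lip at x 59, z 61 mm; weight 0.85 kg +-15 %. Led back below 0.6 rad a tub settles upright by itself. Swing at most 2.5 rad/s.
- gold_1: Gold foil chocolate, a squat barrel 34 mm across, 34 mm high, 30 g, origin under its base. Starts in the copper tub beside gold_2.
- gold_2: The other gold chocolate, same size. The copper stand's fixed white tray, for both, spans x +6 to +214 mm, y +-66 mm from the hinge (upright tub's axes); floor 9 mm, walls 50 mm above counter. Hinge posts beside the tub rise to 138 mm.
Things that resemble listed ones, but are neither listed nor needed, are in the scene too. Leave any blue or pink look-alike of the gold_1 alone.

How it is judged:
On the way:
1. the copper hopper is tipped well past its balance point (over 1.3 rad) and both gold chocolates have dropped out below 60 mm height (angle between copper_hopper's own z axis and vertical above 1.3 rad and height (world z) of each of gold_1, gold_2 below 0.06 m), for 0.2 s.
At the end, for the whole second after the job is handed in: The copper hopper stands upright within 0.12 rad (7 deg) and at rest on its stand, both gold chocolates lie still in its white tray (x 0 to 220 mm, y within 70 mm of the hinge's middle, bases below 60 mm), and the white hopper is upright within 0.12 rad (angle between each of copper_hopper, white_hopper's own z axis and vertical below 0.12 rad and angular speed of copper_hopper below 0.1 rad/s and x of gold_1 in the frame of copper_hopper between 0 and 0.22 m and y of gold_1 in the frame of copper_hopper between -0.07 and 0.07 m and height (world z) of each of gold_1, gold_2 below 0.06 m and linear speed of each of gold_1, gold_2 below 0.05 m/s and x of gold_2 in the frame of copper_hopper between 0 and 0.22 m and y of gold_2 in the frame of copper_hopper between -0.07 and 0.07 m); the robot touches nothing.
It fails at once if the copper hopper is flung or slammed (turns faster than 2.5 rad/s) (angular speed of copper_hopper above 2.5 rad/s).
It fails at once if the white hopper is tilted by more than 0.15 rad (angle between white_hopper's own z axis and vertical above 0.15 rad).
It also fails if it takes over 51 s, if anything falls off the work surface, if the arm or the gripper's body presses on something with over 40 N, if the wrist force passes 120 N, or if a joint passes its speed limit or range.

### The arm

A 6-joint arm with a two-finger parallel gripper is mounted at the origin on the work surface. World frame = base frame: x ahead of the robot, y to its left, z up, the work surface at z = 0. Lengths are in m, angles in rad, forces in N, time in s.
With the tool pointing down it reaches from about 0.275 to 0.75 m from the base axis. Payload 10.2 kg.
Tool frame: the origin (TCP) lies at the very end of the fingers, on their centre line; the grasp point (between the pads) lies 19 mm behind it; z points along the fingers, y is the line along which they close (so a half turn about z gives the same grasp; the last joint's range is limited). The gripper opens to 85 mm and grips with 20 to 120 N. Pads are 22 mm wide; open, the fingers measure 114 mm over their backs; the gripper's body (76 mm by 85 mm) begins 54 mm behind the grasp point. The pads swing forward as they close: fully open they stand 13 mm farther back than shut.
Start: joints at [1.042, 0.313, 1.498, -0, 1.331, -0.223], TCP at [0.158, 0.501, 0.199] pointing down, gripper open.
Joint ranges: [-2.94, 2.94], [-0.97, 2.17], [0.19, 2.56], [-1.23, 4.37], [0.02, 3.11], [-2.88, 2.88]. Speed limits (rad/s): [2.39, 2.39, 3.01, 3.14, 3.14, 3.14].

### API

Orientations are given as a unit quaternion [x, y, z, w].
In Python, from station import sensors, get_image, order gives the robot as it stands. The module is installed in compiled form; this text tells all that it offers.
- The arm moves only by the shell command python3 -m crank 'ROWS' [FORCE]. ROWS is JSON, a list of rows, each an object with "hand": the closure in counts, from 0 (fully open) to 255 (shut); "offset": the shift along the world's x, y, z in mm, a list of three; "yaw": the turn about the world's z in degrees. A call has 1 to 8 rows; each row shifts and turns the commanded pose from where the row before left it; what a row does not reach is not made up. A row lasts 1/10 s, in which the tool goes at most 50 mm and 8.59 degrees, less where a joint would pass 70% of its speed; a pose out of reach is approached as far as the arm can. A call is refused whole if a number of a shift passes 50 or a number of a turn 8.59, either way. A call with a gripper value outside its range is refused whole. The fingers move at their own pace and stop on an object; FORCE is the grip in N (left out, the last holds). Time passes only in rows, so rows that do not move let the fingers close. It gives the time, the measured TCP pose, the force, the opening and the grip force at its end, in the units of the state.
- sensors.read_state(): the state, without advancing time (a new reading comes with each control period).
- get_image(name): name is "scene" or "top" or "wrist"; returns a dict with "color" (400x640x3 uint8, red, green, blue), "range_z" (400x640 float32, m along the optical axis (not along the pixel's ray), 0 where there is no reading), "intrinsics" (3x3 intrinsics, pixels), "rvec" (rotation vector, rad) and "tvec" (3), from world to camera coordinates, as OpenCV has them. Camera axes: x right, y down, z forward; pixel columns grow to the right and rows downward; lengths in m; the calibration is good to about 2 mm. A picture is of the moment at which its call begins.
- order.sign_off(): hands the job in; it is judged then, once.
The state is a dict: "time": time; "joints": joint angles; "joint_vel": joint speeds; "tau": joint torques, N m; "ee_pos": TCP position; "tcp_rot": TCP orientation; "contact_force": force on the tool from outside, world axes, zero at the start; "wrist_torque": the same for the moment, N m; "width": opening from 0.0 (shut) to 1.0 (fully open); "grip_force": force on a finger pad.
Only numpy, scipy, OpenCV 4.12 (cv2) and the standard library are available. Lean on these libraries where they do the work, as an engineer would, in place of code of your own. Each camera call takes 0.05 s, during which the arm holds its last target. There are 200 camera calls.

## Working session

There is one attempt and no reset: what is moved stays moved. The work goes in short steps, Python scripts to look and compute and a shell command to move; the robot and the scene stay as the last step left them, time stands still between calls to the robot, and variables do not carry over. Pictures are saved under pics/ and viewed, at most 10 in all, crops included, and the job is handed in when it is done.

```bash
mkdir -p pics
cat > h.py <<'E'
import numpy as np,cv2
from station import sensors,get_image,order
def pts(im):
    K=im["intrinsics"];R=cv2.Rodrigues(np.array(im["rvec"],float))[0];t=np.array(im["tvec"],float).ravel()
    v,u=np.mgrid[:400,:640];d=im["range_z"]
    c=np.stack([(u-K[0,2])/K[0,0]*d,(v-K[1,2])/K[1,1]*d,d],-1)
    return (c-t)@R
def save(im,n): cv2.imwrite("pics/"+n+".png",im["color"][:,:,::-1])
E
python3 - <<'E'
from h import *
for n in("scene","top"):
    im=get_image(n);save(im,n+"0");np.savez("/tmp/"+n,p=pts(im),c=im["color"])
    R=cv2.Rodrigues(np.array(im["rvec"]))[0];print(n,-R.T@np.ravel(im["tvec"]))
s=sensors.read_state();print(s)
E
```

```text
scene [1.24053733 0.19301796 0.8662323 ]
top [0.44208443 0.03896983 1.15191776]
{'time': 0.1, 'joints': array([ 1.04160446e+00,  3.13416049e-01,  1.49831613e+00, -2.21736090e-05,
        1.33101082e+00, -2.23410076e-01]), 'joint_vel': array([ 0.00016483, -0.00021471, -0.00027464, -0.00045186,  0.00196605,
        0.00049106]), 'tau': array([ 1.89154780e-03, -4.12904727e+01, -2.60142231e+01, -2.57911324e-04,
        3.06417780e-03, -2.80769780e-05]), 'ee_pos': array([0.15793748, 0.50041578, 0.198698  ]), 'tcp_rot': array([ 1.52293305e-01,  9.88335175e-01, -5.38883113e-04, -2.01350621e-04]), 'contact_force': array([ 0.03852102, -0.14549953,  0.08842872]), 'wrist_torque': array([-0.02344655,  0.01096757,  0.03335513]), 'grip_force': 0.0, 'width': 1.003638905497793}
```

View pics/scene0.png

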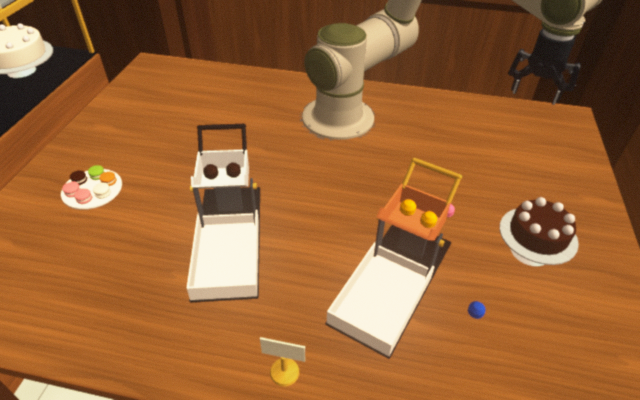

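View pics/top0.png

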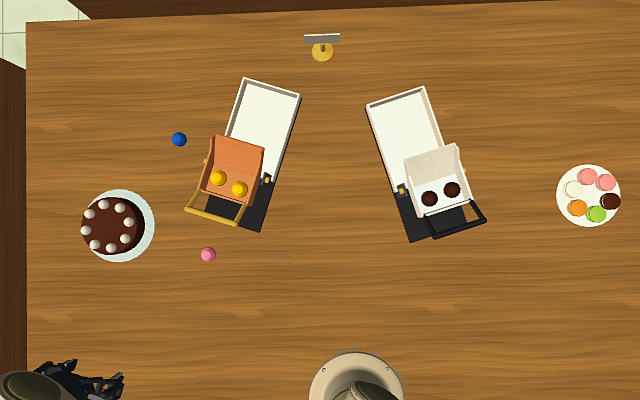

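The scene view shows the copper hopper at about (415,210), with its bar at (435,168) and its tray at (385,300). The white hopper is at (222,165). In the top view the copper bar runs from (187,208) to (238,224), and the tub tips up and to the right, away from the robot.

Run:
```python
from h import *
for n in("scene","top"):
    z=np.load(f"/tmp/{n}.npz");p,c=z["p"],z["c"]
    h=cv2.cvtColor(c,cv2.COLOR_RGB2HSV)
    m=(h[...,0]>17)&(h[...,0]<32)&(h[...,1]>130)&(p[...,1]>.1)&(p[...,2]>.205)&(p[...,2]<.235)&(p[...,0]<.5)
    q=p[m];
    if len(q)<5: print(n,len(q));continue
    a,b=np.linalg.svd(q[:,:2]-q[:,:2].mean(0))[1:];d=b[0];s=(q[:,:2]-q[:,:2].mean(0))@d
    mid=q[:,:2].mean(0)+d*(s.max()+s.min())/2
    print(n,len(q),"mid",mid,"dir",d,"ext",np.ptp(s),"z",np.percentile(q[:,2],[5,50,95]),"resid",((q[:,:2]-mid)@b[1]).std())
    # tray: white, rim
    m=(h[...,1]<40)&(c[...,0]>150)&(p[...,1]>.06)&(p[...,2]>.002)&(p[...,2]<.06)&(p[...,0]>.3)
    r=cv2.minAreaRect(p[m][:,:2].astype(np.float32));print("tray",m.sum(),r)
    m=(h[...,0]>3)&(h[...,0]<16)&(h[...,1]>130)&(p[...,1]>.1)&(p[...,2]>.13)&(p[...,2]<.25)&(p[...,0]>.3)&(p[...,0]<.7)
    print("tub",m.sum(),p[m].mean(0),cv2.minAreaRect(p[m][:,:2].astype(np.float32)))
```

```text
scene 279 mid [0.45084251 0.28204823] dir [0.32265681 0.94651602] ext 0.10771685529674419 z [0.20765021 0.22058202 0.22426545] resid 0.004859635387237987
tray 5075 ((0.5493063926696777, 0.34487760066986084), (0.22061365842819214, 0.581890881061554), 38.66241455078125)
tub 1775 [0.5193899  0.25323609 0.15984155] ((0.5261910557746887, 0.25647181272506714), (0.13029544055461884, 0.16531530022621155), 68.77989196777344)
top 401 mid [0.44930094 0.27982114] dir [0.32761739 0.94481048] ext 0.10943715826087247 z [0.20836359 0.22213501 0.22566946] resid 0.005689591279445607
tray 3933 ((0.5427366495132446, 0.34929826855659485), (0.23051035404205322, 0.6023014783859253), 38.02619934082031)
tub 2723 [0.55236083 0.24820763 0.15889451] ((0.5442718267440796, 0.24794946610927582), (0.11132457107305527, 0.12497984617948532), 70.98338317871094)
```

```bash
python3 -m crank '[{"hand":60,"offset":[10,-5,40],"yaw":-8.3},{"hand":60,"offset":[20,-15,40],"yaw":-8.3},{"hand":60,"offset":[29,-22,25],"yaw":-8.3},{"hand":60,"offset":[29,-22,0],"yaw":-8.3},{"hand":60,"offset":[29,-22,0],"yaw":-8.3},{"hand":60,"offset":[29,-22,0],"yaw":-8.3},{"hand":60,"offset":[29,-22,0],"yaw":-8.3},{"hand":60,"offset":[29,-22,0],"yaw":-8.3}]' 20
python3 -m crank '[{"hand":60,"offset":[29,-22,0],"yaw":-8.3},{"hand":60,"offset":[29,-22,0],"yaw":-8.3},{"hand":60,"offset":[20,-16,0],"yaw":-8.3},{"hand":60,"offset":[9,-8,0],"yaw":0},{"hand":60,"offset":[0,0,0],"yaw":0}]'
python3 - <<'E'
from h import *
s=sensors.read_state();
from scipy.spatial.transform import Rotation as Ro
print(s["ee_pos"],np.round(Ro.from_quat(s["tcp_rot"]).as_matrix(),3),s["joints"])
im=get_image("wrist");save(im,"w1");p=pts(im);c=im["color"]
h=cv2.cvtColor(c,cv2.COLOR_RGB2HSV)
m=(h[...,0]>17)&(h[...,0]<32)&(h[...,1]>130)&(p[...,1]>.1)&(p[...,2]>.216)&(p[...,2]<.235)
q=p[m];print(len(q))
if len(q)>5:
    d=np.array([.325,.946]);x=np.array([.946,-.325]);print(q.mean(0),"along x",np.percentile(q[:,:2]@x,[1,50,99]),"y",np.percentile(q[:,:2]@d,[1,99]),"tcp",s["ee_pos"][:2]@x,s["ee_pos"][:2]@d,np.polyfit(q[:,:2]@d,q[:,:2]@x,1))
E
```

```text
time: 0.9
ee_pos: [0.363, 0.3475, 0.3039]
tcp_rot: [0.671, 0.742, -0.0, -0.0]
contact_force: [-0.5, 1.1, 0.3]
width: 0.763
grip_force: 0.0
time: 1.4
ee_pos: [0.4495, 0.28, 0.3037]
tcp_rot: [0.813, 0.583, -0.0, -0.0]
contact_force: [0.4, -0.0, -0.2]
width: 0.761
grip_force: 0.0
[0.44949406 0.28003283 0.3037281 ] [[ 0.321  0.947 -0.001]
 [ 0.947 -0.321 -0.   ]
 [-0.001 -0.001 -1.   ]] [3.35736871e-01 2.74262032e-01 1.28061724e+00 1.88564870e-05
 1.58769372e+00 6.62012501e-01]
2157
[0.44720072 0.2873761  0.22064397] along x [0.32383025 0.32988463 0.33558355] y [0.36079835 0.46663181] tcp 0.3342107167687801 0.41099662484780264 [0.0014086  0.32906698]
```

View pics/w1.png

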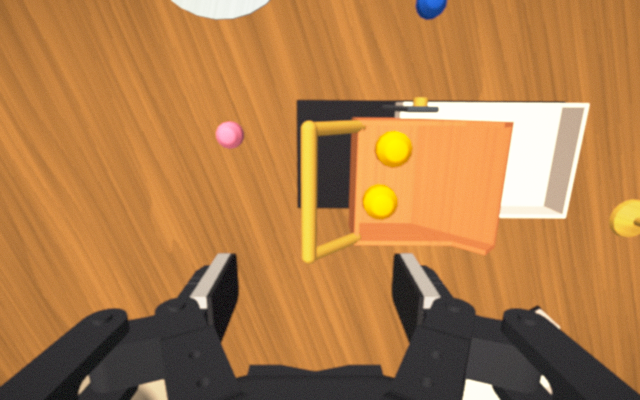

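The wrist view shows the copper bar at x≈308 px, y 125–258. It is level and square to the fingers, with both golds in the tub at (393,148) and (380,201). The TCP is about 4 mm off, so I'll correct that, descend and cage the bar.

```bash
python3 -m crank '[{"hand":60,"offset":[-3,4,-25],"yaw":0},{"hand":60,"offset":[0,0,-30],"yaw":0},{"hand":60,"offset":[0,0,-30],"yaw":0},{"hand":100,"offset":[0,0,-23],"yaw":0},{"hand":194,"offset":[0,0,0],"yaw":0},{"hand":194,"offset":[0,0,0],"yaw":0},{"hand":194,"offset":[0,0,0],"yaw":0},{"hand":194,"offset":[0,0,0],"yaw":0}]' 20
python3 - <<'E'
from h import *
im=get_image("scene");cv2.imwrite("pics/s1.png",cv2.resize(im["color"][120:270,330:530,::-1],None,fx=3,fy=3))
# arc waypoints, hopper yaw -18.96deg
x=np.array([.946,-.325]);t=np.arange(0,1.76,.07)
X=-105*np.cos(t)+92*np.sin(t);Z=92*np.cos(t)+105*np.sin(t)
for a,dx,dz in zip(t[1:],np.diff(X),np.diff(Z)):print(round(a,2),np.round([dx*x[0],dx*x[1],dz],1).tolist())
E
```

```text
time: 2.25
ee_pos: [0.4464, 0.285, 0.1975]
tcp_rot: [0.813, 0.582, 0.001, 0.0]
contact_force: [-0.6, -0.1, 0.2]
width: 0.238
grip_force: 0.0
0.07 [6.3, -2.2, 7.1]
0.14 [6.8, -2.3, 6.6]
0.21 [7.2, -2.5, 6.1]
0.28 [7.6, -2.6, 5.6]
0.35 [7.9, -2.7, 5.0]
0.42 [8.3, -2.8, 4.4]
0.49 [8.5, -2.9, 3.8]
0.56 [8.8, -3.0, 3.1]
0.63 [8.9, -3.1, 2.5]
0.7 [9.1, -3.1, 1.8]
0.77 [9.2, -3.2, 1.1]
0.84 [9.2, -3.2, 0.5]
0.91 [9.2, -3.2, -0.2]
0.98 [9.2, -3.2, -0.9]
1.05 [9.1, -3.1, -1.6]
1.12 [9.0, -3.1, -2.3]
1.19 [8.8, -3.0, -2.9]
1.26 [8.6, -3.0, -3.6]
1.33 [8.3, -2.9, -4.2]
1.4 [8.0, -2.8, -4.8]
1.47 [7.7, -2.6, -5.4]
1.54 [7.3, -2.5, -5.9]
1.61 [6.9, -2.4, -6.5]
1.68 [6.5, -2.2, -7.0]
1.75 [6.0, -2.1, -7.4]
```

View pics/s1.png

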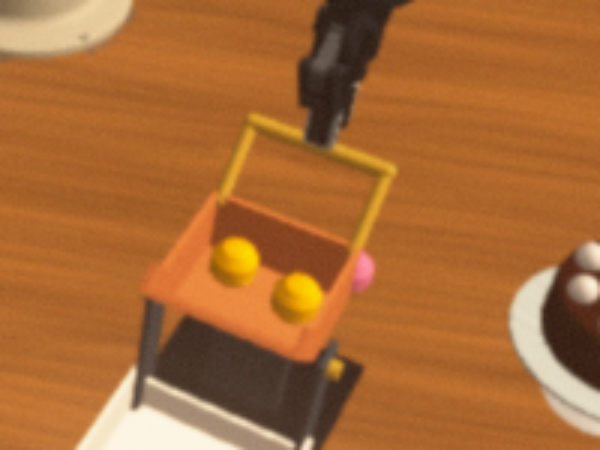

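The close-up shows the fingers straddling the bar near its middle, around (320,135), without closing on it. Now I'll follow the arc.

```bash
python3 -m crank '[{"hand":194,"offset":[6.3,-2.2,6],"yaw":0},{"hand":194,"offset":[6.8,-2.3,6],"yaw":0},{"hand":194,"offset":[7.2,-2.5,6],"yaw":0},{"hand":194,"offset":[7.6,-2.6,5.6],"yaw":0},{"hand":194,"offset":[7.9,-2.7,5],"yaw":0},{"hand":194,"offset":[8.3,-2.8,4.4],"yaw":0},{"hand":194,"offset":[8.5,-2.9,3.8],"yaw":0},{"hand":194,"offset":[8.8,-3,3.1],"yaw":0}]'
cat > look.py <<'E'
from h import *
import sys
im=get_image("scene");p=pts(im);c=im["color"];h=cv2.cvtColor(c,cv2.COLOR_RGB2HSV)
if len(sys.argv)>1: cv2.imwrite(f"pics/{sys.argv[1]}.png",cv2.resize(c[110:360,300:540,::-1],None,fx=2,fy=2))
y=(h[...,0]>17)&(h[...,0]<32)&(h[...,1]>130)&(p[...,1]>.1)
o=np.array([.446,.285])+.105*np.array([.946,-.325]);x=np.array([.946,-.325]);d=np.array([.325,.946])
n,l,st,ce=cv2.connectedComponentsWithStats(y.astype(np.uint8))
for i in range(1,n):
    if st[i,4]>25:
        q=np.median(p[l==i],0);print(st[i,4],ce[i].round(),"hinge xy",((q[:2]-o)@x).round(3),((q[:2]-o)@d).round(3),"z",q[2].round(3))
s=sensors.read_state();e=s["ee_pos"];print("tcp in hinge",((e[:2]-o)@x).round(3),((e[:2]-o)@d).round(3),(e[2]+.019-.125).round(3),s["contact_force"])
E
python3 look.py
```

```text
time: 3.1
ee_pos: [0.5082, 0.2634, 0.2364]
tcp_rot: [0.813, 0.582, -0.0, -0.0]
contact_force: [0.3, 1.1, -0.2]
width: 0.236
grip_force: 0.0
137 [412. 169.] hinge xy -0.091 -0.051 z 0.208
232 [450. 180.] hinge xy -0.099 0.038 z 0.218
179 [409. 206.] hinge xy -0.029 -0.022 z 0.157
187 [429. 218.] hinge xy -0.02 0.028 z 0.157
tcp in hinge -0.038 -0.0 0.131 [ 0.70987514 -0.72148612 -0.5058889 ]
```

The bar slipped out under the fingertips and the hopper stayed upright. I'll go back over it, slightly deeper, and grip it properly.

```bash
python3 -m crank '[{"hand":80,"offset":[0,0,20],"yaw":0},{"hand":80,"offset":[-31,11,0],"yaw":0},{"hand":80,"offset":[-31,10.6,0],"yaw":0},{"hand":80,"offset":[0,0,0],"yaw":0}]'
python3 look.py
python3 - <<'E'
from h import *
s=sensors.read_state()
im=get_image("wrist");p=pts(im);c=im["color"]
h=cv2.cvtColor(c,cv2.COLOR_RGB2HSV)
m=(h[...,0]>17)&(h[...,0]<32)&(h[...,1]>130)&(p[...,1]>.1)&(p[...,2]>.216)&(p[...,2]<.235)
q=p[m];d=np.array([.325,.946]);x=np.array([.946,-.325]);print(len(q),"x",np.percentile(q[:,:2]@x,[1,50,99]),"y",np.percentile(q[:,:2]@d,[1,99]),"z",np.percentile(q[:,2],[5,50,95]),"tcp",s["ee_pos"][:2]@x,s["ee_pos"][:2]@d)
E
```

```text
time: 3.55
ee_pos: [0.443, 0.2864, 0.2567]
tcp_rot: [0.812, 0.583, 0.0, -0.0]
contact_force: [-0.2, -0.7, -0.3]
width: 0.687
grip_force: 0.0
431 [435. 174.] hinge xy -0.097 0.004 z 0.218
183 [408. 207.] hinge xy -0.029 -0.022 z 0.157
190 [429. 219.] hinge xy -0.02 0.028 z 0.157
26 [441. 242.] hinge xy 0.004 0.068 z 0.13
tcp in hinge -0.107 0.0 0.151 [ 0.58993636 -0.10243492 -0.92220505]
3068 x [0.32415111 0.32977477 0.33560717] y [0.36089003 0.46661833] z [0.21783437 0.2209256  0.22248329] tcp 0.3276744588193459 0.4148444637231361
```

```bash
python3 -m crank '[{"hand":80,"offset":[2,-1,-22],"yaw":0},{"hand":80,"offset":[0,0,-22],"yaw":0},{"hand":80,"offset":[0,0,-22],"yaw":0},{"hand":160,"offset":[0,0,0],"yaw":0},{"hand":255,"offset":[0,0,0],"yaw":0},{"hand":255,"offset":[0,0,0],"yaw":0},{"hand":255,"offset":[0,0,0],"yaw":0},{"hand":255,"offset":[0,0,0],"yaw":0}]' 30
```

```text
time: 4.45
ee_pos: [0.4479, 0.2844, 0.1909]
tcp_rot: [0.813, 0.582, 0.001, 0.0]
contact_force: [1.0, 0.5, 1.9]
width: 0.001
grip_force: 1.2
```

The fingers shut on nothing, so I need to look.

```bash
python3 look.py s2
python3 - <<'E'
from h import *
save(get_image("wrist"),"w2")
E
```

```text
185 [415. 168.] hinge xy -0.092 -0.049 z 0.215
196 [452. 182.] hinge xy -0.096 0.041 z 0.216
176 [409. 207.] hinge xy -0.029 -0.022 z 0.157
188 [430. 218.] hinge xy -0.02 0.028 z 0.157
tcp in hinge -0.103 0.0 0.085 [ 0.50197419 -0.6392497   2.9264982 ]
```

View pics/s2.png

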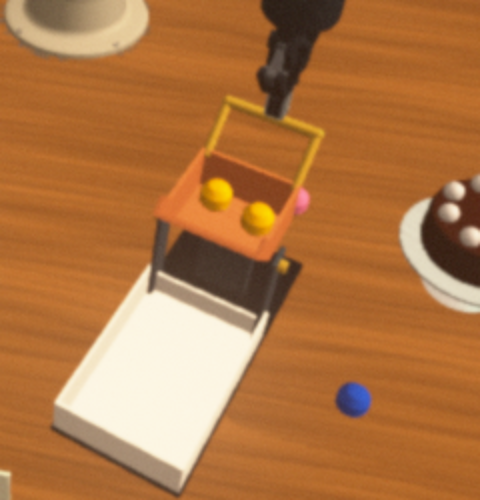

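View pics/w2.png

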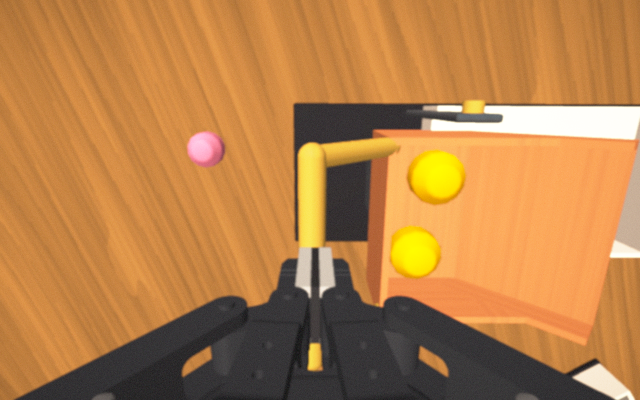

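Both views show the closed fingertips sitting on top of the bar: wrist (315,250), scene crop (277,115). They aren't around it, although the TCP reads 0.191. I'll check the tip height by depth.

Run:
```python
from h import *
im=get_image("wrist");p=pts(im)
for (u,v) in [(305,255),(327,255),(305,270),(327,270),(316,262),(316,300),(305,285),(315,240),(315,355),(315,200),(250,330),(200,200)]: print((u,v),p[v,u].round(3),im["range_z"][v,u].round(3))
im=get_image("scene");p=pts(im);o=(300,110)
for (u,v) in [(277,113),(278,106),(281,98),(272,110),(300,125),(250,108),(275,80)]: u2,v2=u//2+300,v//2+110;print((u2,v2),p[v2,u2].round(3))
s=sensors.read_state();print(s["ee_pos"],s["width"],s["grip_force"],s["contact_force"],s["wrist_torque"])
```

```text
(305, 255) [0.448 0.296 0.234] 0.141
(327, 255) [0.456 0.293 0.234] 0.142
(305, 270) [0.448 0.296 0.247] 0.129
(327, 270) [0.456 0.293 0.248] 0.128
(316, 262) [0.452 0.295 0.241] 0.135
(316, 300) [0.45  0.289 0.259] 0.119
(305, 285) [0.47  0.35  0.365] 0.0
(315, 240) [0.452 0.296 0.222] 0.153
(315, 355) [0.433 0.24  0.221] 0.17
(315, 200) [0.458 0.313 0.222] 0.147
(250, 330) [0.439 0.305 0.291] 0.085
(200, 200) [ 0.322  0.295 -0.001] 0.379
(438, 166) [0.463 0.284 0.238]
(439, 163) [0.464 0.284 0.247]
(440, 159) [0.461 0.284 0.255]
(436, 165) [0.458 0.28  0.236]
(450, 172) [0.457 0.311 0.222]
(425, 164) [0.44  0.259 0.22 ]
(437, 150) [0.509 0.269 0.313]
[0.44787094 0.28436202 0.19084199] 0.0005341948100647108 2.4778110533952713 [0.34473521 0.72198239 3.91643374] [-0.08354415 -0.05720672 -0.0461783 ]
```

Depth in both views puts the closed tips at about z 0.224, while the reading is 0.191. The reported TCP height therefore reads about 33 mm below the real tips, and the sideways position agrees. I'll allow for this: open, drop to a reading of about 0.162, and grip.

```bash
python3 -m crank '[{"hand":100,"offset":[0,0,15],"yaw":0},{"hand":100,"offset":[0,0,0],"yaw":0},{"hand":100,"offset":[0,0,0],"yaw":0},{"hand":100,"offset":[0,0,-15],"yaw":0},{"hand":100,"offset":[0,0,-15],"yaw":0},{"hand":100,"offset":[0,0,-13],"yaw":0},{"hand":100,"offset":[0,0,0],"yaw":0}]' 30
python3 -m crank '[{"hand":200,"offset":[0,0,0],"yaw":0},{"hand":255,"offset":[0,0,0],"yaw":0},{"hand":255,"offset":[0,0,0],"yaw":0},{"hand":255,"offset":[0,0,0],"yaw":0},{"hand":255,"offset":[0,0,0],"yaw":0}]' 30
python3 look.py
```

```text
time: 5.35
ee_pos: [0.4463, 0.2838, 0.1598]
tcp_rot: [0.813, 0.582, -0.002, -0.001]
contact_force: [0.2, -0.4, -0.1]
width: 0.609
grip_force: 0.0
time: 5.85
ee_pos: [0.4464, 0.2848, 0.1626]
tcp_rot: [0.813, 0.582, -0.001, -0.001]
contact_force: [-7.0, 1.0, 4.6]
width: 0.132
grip_force: 29.8
159 [413. 168.] hinge xy -0.092 -0.05 z 0.21
192 [453. 182.] hinge xy -0.095 0.041 z 0.214
182 [409. 207.] hinge xy -0.029 -0.022 z 0.157
190 [429. 219.] hinge xy -0.019 0.028 z 0.157
26 [441. 242.] hinge xy 0.003 0.067 z 0.13
tcp in hinge -0.105 -0.0 0.057 [-7.45292191  1.67322641  4.07646936]
```

The bar is gripped (0.132 × 85 mm ≈ 11–12 mm). I'll start the arc.

```bash
python3 -m crank '[{"hand":255,"offset":[6.3,-2.2,7.1],"yaw":0},{"hand":255,"offset":[6.8,-2.3,6.6],"yaw":0},{"hand":255,"offset":[7.2,-2.5,6.1],"yaw":0},{"hand":255,"offset":[7.6,-2.6,5.6],"yaw":0}]'
python3 look.py
```

```text
time: 6.3
ee_pos: [0.4735, 0.2754, 0.1889]
tcp_rot: [0.813, 0.582, -0.001, -0.002]
contact_force: [-12.5, 0.6, 10.4]
width: 0.124
grip_force: 29.6
59 [444. 102.] hinge xy -0.035 -0.001 z 0.416
153 [410. 166.] hinge xy -0.065 -0.05 z 0.238
194 [450. 179.] hinge xy -0.07 0.043 z 0.242
181 [408. 205.] hinge xy -0.022 -0.022 z 0.167
190 [429. 218.] hinge xy -0.012 0.028 z 0.164
tcp in hinge -0.074 0.0 0.084 [-10.17102678  -1.01035708  13.00270425]
```

```bash
python3 -m crank '[{"hand":255,"offset":[7.9,-2.7,5],"yaw":0},{"hand":255,"offset":[8.3,-2.8,4.4],"yaw":0},{"hand":255,"offset":[8.5,-2.9,3.8],"yaw":0},{"hand":255,"offset":[8.8,-3,3.1],"yaw":0},{"hand":255,"offset":[8.9,-3.1,2.5],"yaw":0},{"hand":255,"offset":[9.1,-3.1,1.8],"yaw":0}]'
python3 -m crank '[{"hand":255,"offset":[9.2,-3.2,1.1],"yaw":0},{"hand":255,"offset":[9.2,-3.2,0.5],"yaw":0},{"hand":255,"offset":[9.2,-3.2,-0.2],"yaw":0},{"hand":255,"offset":[9.2,-3.2,-0.9],"yaw":0},{"hand":255,"offset":[9.1,-3.1,-1.6],"yaw":0}]'
python3 look.py s3
```

```text
time: 6.95
ee_pos: [0.5268, 0.2573, 0.2091]
tcp_rot: [0.813, 0.582, 0.0, -0.0]
contact_force: [-1.3, -0.0, -6.4]
width: 0.13
grip_force: 30.6
time: 7.45
ee_pos: [0.5736, 0.241, 0.2068]
tcp_rot: [0.813, 0.582, 0.0, -0.0]
contact_force: [-0.7, 2.3, 3.7]
width: 0.124
grip_force: 31.8
41 [434. 127.] hinge xy 0.064 0.016 z 0.434
98 [393. 184.] hinge xy 0.032 -0.046 z 0.265
128 [432. 197.] hinge xy 0.032 0.034 z 0.265
185 [407. 235.] hinge xy 0.039 0.005 z 0.149
175 [386. 251.] hinge xy 0.087 -0.017 z 0.136
tcp in hinge 0.031 -0.0 0.1 [3.9869062  3.44281578 3.84779455]
```

View pics/s3.png

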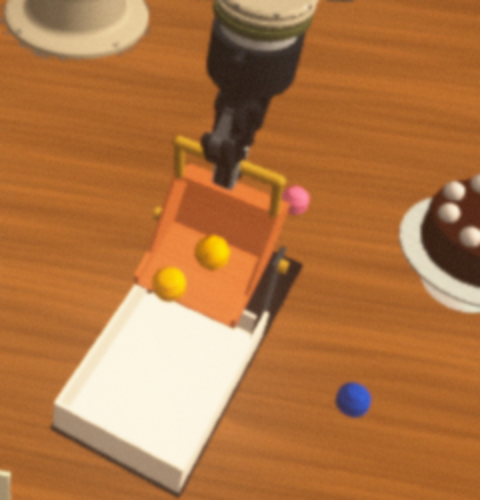

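The tub is at about 1.05 rad. One gold is at the lip, crop (170,283), and the other is sliding at (212,252). I'll continue to the end.

```bash
python3 -m crank '[{"hand":255,"offset":[9,-3.1,-2.3],"yaw":0},{"hand":255,"offset":[8.8,-3,-2.9],"yaw":0},{"hand":255,"offset":[8.6,-3,-3.6],"yaw":0},{"hand":255,"offset":[8.3,-2.9,-4.2],"yaw":0},{"hand":255,"offset":[8,-2.8,-4.8],"yaw":0}]'
python3 -m crank '[{"hand":255,"offset":[7.7,-2.6,-5.4],"yaw":0},{"hand":255,"offset":[7.3,-2.5,-5.9],"yaw":0},{"hand":255,"offset":[6.9,-2.4,-6.5],"yaw":0},{"hand":255,"offset":[4,-1.4,-4.3],"yaw":0},{"hand":255,"offset":[0,0,0],"yaw":0},{"hand":255,"offset":[0,0,0],"yaw":0},{"hand":255,"offset":[0,0,0],"yaw":0},{"hand":255,"offset":[0,0,0],"yaw":0}]'
python3 look.py s4
```

```text
time: 8.0
ee_pos: [0.6163, 0.226, 0.1888]
tcp_rot: [0.813, 0.582, 0.0, 0.0]
contact_force: [-2.0, 2.3, 2.0]
width: 0.13
grip_force: 31.6
time: 8.8
ee_pos: [0.6411, 0.2174, 0.1671]
tcp_rot: [0.813, 0.582, -0.0, -0.0]
contact_force: [0.4, 0.2, -2.2]
width: 0.128
grip_force: 31.5
35 [403. 171.] hinge xy 0.14 0.004 z 0.394
75 [375. 219.] hinge xy 0.101 -0.043 z 0.225
144 [414. 236.] hinge xy 0.101 0.035 z 0.225
185 [382. 320.] hinge xy 0.172 0.028 z 0.037
162 [366. 323.] hinge xy 0.195 0.003 z 0.039
tcp in hinge 0.101 -0.001 0.061 [-1.27623643e-03 -8.91351207e-01 -3.14728914e+00]
```

View pics/s4.png

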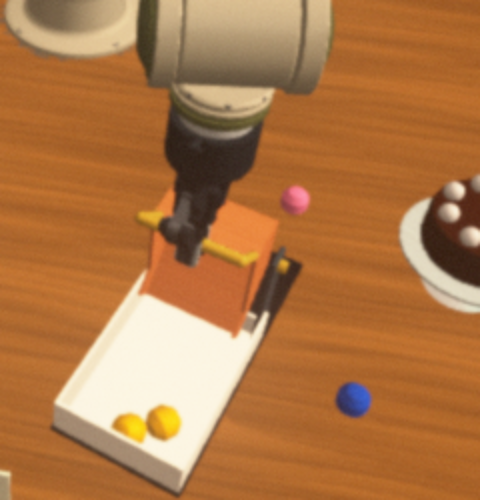

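Both golds are in the tray, at crop (130,428) and (163,422), with the tub at about 1.65 rad. Now I'll reverse the arc.

```bash
python3 -m crank '[{"hand":255,"offset":[-4,1.4,4.3],"yaw":0},{"hand":255,"offset":[-6.9,2.4,6.5],"yaw":0},{"hand":255,"offset":[-7.3,2.5,5.9],"yaw":0},{"hand":255,"offset":[-7.7,2.6,5.4],"yaw":0},{"hand":255,"offset":[-8,2.8,4.8],"yaw":0},{"hand":255,"offset":[-8.3,2.9,4.2],"yaw":0},{"hand":255,"offset":[-8.6,3,3.6],"yaw":0},{"hand":255,"offset":[-8.8,3,2.9],"yaw":0}]'
python3 -m crank '[{"hand":255,"offset":[-9,3.1,2.3],"yaw":0},{"hand":255,"offset":[-9.1,3.1,1.6],"yaw":0},{"hand":255,"offset":[-9.2,3.2,0.9],"yaw":0},{"hand":255,"offset":[-9.2,3.2,0.2],"yaw":0},{"hand":255,"offset":[-9.2,3.2,-0.5],"yaw":0},{"hand":255,"offset":[-9.2,3.2,-1.1],"yaw":0},{"hand":255,"offset":[-9.1,3.1,-1.8],"yaw":0},{"hand":255,"offset":[-8.9,3.1,-2.5],"yaw":0}]'
python3 look.py
```

```text
time: 9.65
ee_pos: [0.5824, 0.2379, 0.2074]
tcp_rot: [0.813, 0.582, 0.002, 0.002]
contact_force: [5.8, -1.4, 5.9]
width: 0.126
grip_force: 30.3
time: 10.45
ee_pos: [0.5083, 0.2635, 0.2049]
tcp_rot: [0.813, 0.582, 0.001, 0.0]
contact_force: [4.1, -1.3, -3.9]
width: 0.126
grip_force: 32.0
40 [436. 104.] hinge xy -0.001 -0.004 z 0.431
135 [406. 168.] hinge xy -0.032 -0.049 z 0.26
170 [446. 182.] hinge xy -0.036 0.043 z 0.261
192 [383. 321.] hinge xy 0.173 0.029 z 0.037
162 [365. 323.] hinge xy 0.195 0.002 z 0.038
tcp in hinge -0.041 -0.0 0.098 [-2.21843794 -1.36488696  5.40449536]
```

```bash
python3 -m crank '[{"hand":255,"offset":[-8.8,3,-3.1],"yaw":0},{"hand":255,"offset":[-8.5,2.9,-3.8],"yaw":0},{"hand":255,"offset":[-8.3,2.8,-4.4],"yaw":0},{"hand":255,"offset":[-7.9,2.7,-5],"yaw":0},{"hand":255,"offset":[-7.6,2.6,-5.6],"yaw":0},{"hand":255,"offset":[-7.2,2.5,-6.1],"yaw":0},{"hand":255,"offset":[-6.8,2.3,-6.6],"yaw":0},{"hand":255,"offset":[-3,1,-3.4],"yaw":0}]'
python3 -m crank '[{"hand":255,"offset":[-2.5,0.9,-2.8],"yaw":0},{"hand":255,"offset":[0,0,0],"yaw":0},{"hand":255,"offset":[0,0,0],"yaw":0}]'
python3 look.py
```

```text
time: 11.3
ee_pos: [0.4495, 0.2836, 0.1648]
tcp_rot: [0.813, 0.582, -0.001, -0.001]
contact_force: [-0.4, 3.0, 2.8]
width: 0.128
grip_force: 33.7
time: 11.6
ee_pos: [0.448, 0.2841, 0.1629]
tcp_rot: [0.813, 0.582, -0.0, -0.0]
contact_force: [-1.3, 4.5, 0.6]
width: 0.122
grip_force: 33.7
31 [445. 108.] hinge xy -0.064 -0.003 z 0.389
159 [413. 168.] hinge xy -0.09 -0.05 z 0.211
192 [453. 182.] hinge xy -0.093 0.042 z 0.216
189 [383. 321.] hinge xy 0.173 0.029 z 0.037
164 [365. 323.] hinge xy 0.195 0.002 z 0.039
tcp in hinge -0.103 -0.0 0.057 [-1.88620039  4.04974918  0.47091681]
```

The tub is back on its rest, so I'll open, let it settle and retreat straight up.

```bash
python3 -m crank '[{"hand":180,"offset":[0,0,0],"yaw":0},{"hand":90,"offset":[0,0,0],"yaw":0},{"hand":90,"offset":[0,0,0],"yaw":0},{"hand":90,"offset":[0,0,0],"yaw":0},{"hand":90,"offset":[0,0,20],"yaw":0},{"hand":90,"offset":[0,0,35],"yaw":0},{"hand":90,"offset":[0,0,45],"yaw":0},{"hand":90,"offset":[-20,5,40],"yaw":0}]'
python3 -m crank '[{"hand":90,"offset":[-40,10,0],"yaw":0},{"hand":90,"offset":[-40,10,0],"yaw":0},{"hand":90,"offset":[0,0,0],"yaw":0},{"hand":90,"offset":[0,0,0],"yaw":0},{"hand":90,"offset":[0,0,0],"yaw":0}]'
python3 look.py
python3 - <<'E'
from h import *
save(get_image("scene"),"s5")
E
```

```text
time: 12.45
ee_pos: [0.4291, 0.2883, 0.3045]
tcp_rot: [0.814, 0.581, 0.0, 0.0]
contact_force: [-0.3, 0.8, 0.6]
width: 0.649
grip_force: 0.0
time: 12.95
ee_pos: [0.3489, 0.3087, 0.3028]
tcp_rot: [0.813, 0.582, -0.0, 0.0]
contact_force: [0.7, -0.2, -0.2]
width: 0.646
grip_force: 0.0
421 [434. 174.] hinge xy -0.096 0.004 z 0.217
192 [383. 322.] hinge xy 0.174 0.03 z 0.037
160 [366. 323.] hinge xy 0.195 0.002 z 0.038
tcp in hinge -0.204 -0.009 0.197 [-0.13109479 -0.09604878  0.4062667 ]
```

View pics/s5.png

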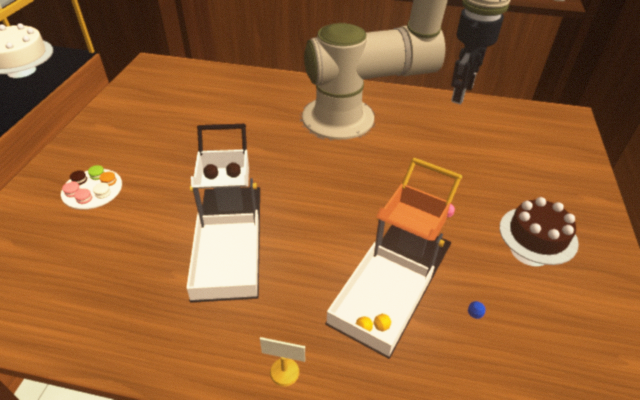

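The copper hopper is upright and empty at (415,210). Both golds are still in the tray at (366,323) and (383,322), the white hopper is untouched, and the arm is clear.

```bash
python3 -c "
from station import order
print(order.sign_off())"
```

```text
the job is handed in; nothing more can be done
None
```

The job is handed in: both gold chocolates lie in the white tray, the empty copper hopper is upright on its rest, and the white hopper was not touched; the sign-off returned no verdict.

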